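# Zero the ribbon-length counter

## Task

The last ribbon has been measured off. Turn the pointer knob of the ribbon-length counter anticlockwise, back to its zero stop, and let go of it there. Leave the brake knob of the spool stand as it is set.

Things in the scene. Friction and masses are not known exactly. Their poses are not given: they have to be found in the camera images.
- counter: Ribbon-length counter, fixed: square grey housing on a 124x116 mm base, rubber-rimmed measuring wheel upright on its +y side (to 79 mm out, 65 mm high). On top a white dial 96 mm across, face 56 mm above the table. Origin: underside middle, below the knob's axis; z up. Dial zero lies towards +x, at a steel stop pin 9 mm high, 34 mm from the axis. It stands left or right, yawed up to 25 degrees.
- reset_grip (a point): Point on the vertical axis of the counter's pointer knob, at dial centre, 84.5 mm above the table: middle of a good grip. The knob is a black bar with parallel sides, 14 mm wide, 42 mm long, 62 to 92 mm above the table, over a round skirt 40 mm across. A flat needle under one end of the bar, which has a white line on top, reaches 35 mm from the axis.
- reset_knob (a joint): Angle of the pointer knob, rad: 0 at the zero stop (needle towards the counter's +x, against the pin), growing clockwise seen from above; the needle's heading is the counter's yaw minus this value. Starts at 0.7 to 1.3; cannot go below 0. Light friction (0.04 N m), no spring: it stays where it is left.
- brake_mark (a point): White dot on top of the round black brake knob (37 mm across, top 53 mm above the table) at the front of the spool stand; dot 11 mm from that knob's axis. The stand is fixed: dark base 145x100 mm, empty wooden spool 72 mm across on an upright steel spindle that ends 88 mm above the table. Not to be turned.

How it is judged (in metres and radians):
At the end, for the whole second after the job is handed in: The pointer knob stands within 0.18 rad (about 10 degrees) of its zero stop, and the dot on the brake knob is within 5 mm of where it was at the start (value of joint reset_knob below 0.18 rad and distance of brake_mark from where it was at the start of the episode below 0.005 m); the robot touches nothing.
It fails at once if the brake knob of the spool stand is turned (its dot moves 5 mm or more) (distance of brake_mark from where it was at the start of the episode above 0.005 m).
It also fails if it takes over 29 s, if anything falls off the work surface, if the arm or the gripper's body presses on something with over 40 N, if the wrist force passes 120 N, or if a joint passes its speed limit or range.

## Robot

A 6-joint arm with a two-finger parallel gripper is mounted at the origin on the work surface; the furniture and walls round the work are solid. World frame = base frame: x ahead of the robot, y to its left, z up, the work surface at z = 0. Lengths are in mm, angles in rad, forces in N, time in s.
With the tool pointing down it reaches from about 300 to 775 mm from the base axis. Payload 14.6 kg.
Tool frame: the origin (TCP) lies on the mounting face of the last link; the fingertips stand 199 mm ahead of it and the grasp point (between the pads) lies 180 mm ahead of it; z points along the fingers, y is the line along which they close (so a half turn about z gives the same grasp; the last joint's range is limited). The gripper opens to 94 mm and grips with 3 to 60 N. Pads are 16 mm wide; open, the fingers measure 119 mm over their backs; the gripper's body (75 mm by 177 mm) begins 78 mm behind the grasp point.
Start: joints at [1.252, 0.3, 1.521, -0, 1.321, -0.067], TCP at [137.029, 532.648, 404.646] pointing down, gripper open.
Joint ranges: [-3.03, 3.03], [-0.79, 2.21], [0.23, 2.52], [-1.04, 4.18], [0, 3.07], [-2.55, 2.55]. Speed limits (rad/s): [2.22, 2.22, 2.57, 3.14, 3.14, 3.14].

## Interface

Orientations are given as [roll, pitch, yaw] about the fixed x, y, z axes, in that order (R = Rz(yaw) Ry(pitch) Rx(roll)).
In Python, from cell import manip gives the robot as it stands. The module is installed in compiled form; this text tells all that it offers.
- The arm moves only by the shell command python3 -m creep 'ROWS' [FORCE]. ROWS is a JSON object of lists of equal length, an entry for each row: "slide": the shift along the world's x, y, z in cm, a list of three; "turn": the turn about the world's z in rad; "claw": the opening, from 0 (shut) to 1 (fully open). A call has 1 to 8 rows; each row shifts and turns the commanded pose from where the row before left it; what a row does not reach is not made up. A row lasts 1/8 s, in which the tool goes at most 62.5 mm and 10.7 degrees, less where a joint would pass 70% of its speed; a pose out of reach is approached as far as the arm can. A call with a gripper value outside its range is refused whole. The fingers move at their own pace and stop on an object; FORCE is the grip in N (left out, the last holds). Time passes only in rows, so rows that do not move let the fingers close. It gives the time, the measured TCP pose, the force, the opening and the grip force at its end, in the units of the state.
- manip.read_state(): the state, without advancing time (a new reading comes with each control period).
- manip.camera(name): name is "scene" or "top"; returns (picture, depth): 400x640x3 uint8, red, green, blue; 400x640 float32, mm along the optical axis (not along the pixel's ray), 0 where there is no reading.
- manip.calibration(name): a dict with "intrinsics" (3x3 intrinsics, pixels), "pose" (4x4, takes a point from camera to world coordinates). Camera axes: x right, y up, looking along -z (the intrinsics and any distortion apply to the point x, -y, -z); pixel columns grow to the right and rows downward; lengths in mm; the calibration is good to about 2 mm. A picture is of the moment at which its call begins. calibration takes no time and is no camera call.
- manip.sign_off(): hands the job in; it is judged then, once.
Trained networks look in the newest picture that a camera, given by its name, has taken for a name from the list of things; names that differ only in an ending like _2 or _b are one class to them, and where a whole thing is asked for, a point or a joint stands for the part that bears it (a point fixed in the world has none). Each returns a list of dicts, best first, with "score" (0 to 1); they miss things now and then, are a little off and sometimes report something else, mostly with a low value. They report only what shows in the picture. A call takes as long as a camera call.
- manip.cut_out(query, camera): "mask" (400x640 bool, what is visible of it) and "position" ([column, row] in pixels, amid what is visible of it).
The state is a dict: "clock": time; "joints": joint angles; "qd": joint speeds; "effort": joint torques, N m; "eef_pos": TCP position; "eef_rot": TCP orientation; "wrist_force": force on the tool from outside, world axes, zero at the start; "moment": the same for the moment, N m; "finger_gap": finger opening in mm; "finger_force": force on a finger pad.
Only numpy, scipy, OpenCV 4.12 (cv2) and the standard library are available. Lean on these libraries where they do the work, as an engineer would, in place of code of your own. Each camera call takes 0.05 s, during which the arm holds its last target. There are 200 camera calls.

## Working session

There is one attempt and no reset: what is moved stays moved. The work goes in short steps, Python scripts to look and compute and a shell command to move; the robot and the scene stay as the last step left them, time stands still between calls to the robot, and variables do not carry over. Pictures are saved under pics/ and viewed, at most 10 in all, crops included, and the job is handed in when it is done.

```bash
mkdir -p pics; cat > h.py <<'E'
import numpy as np, cv2
from cell import manip
def world(cam,uv,depth):
    c=manip.calibration(cam);K=np.array(c["intrinsics"]);T=np.array(c["pose"])
    uv=np.atleast_2d(uv).astype(float);d=np.atleast_1d(depth)
    x=(uv[:,0]-K[0,2])/K[0,0]*d;y=(uv[:,1]-K[1,2])/K[1,1]*d
    return (T@np.stack([x,-y,-d,np.ones_like(x)]))[:3].T
def cloud(cam,depth,mask):
    v,u=np.nonzero(mask&(depth>0));return np.c_[u,v],world(cam,np.c_[u,v],depth[v,u])
E
python3 - <<'E'
from h import *
for cam in("top","scene"):
    im,d=manip.camera(cam);cv2.imwrite(f"pics/{cam}1.png",im[:,:,::-1])
    c=manip.calibration(cam);print(cam,{k:np.round(v,2).tolist() for k,v in c.items()})
    for q in("counter","reset_grip","reset_knob","brake_mark"):
        for r in manip.cut_out(q,cam)[:2]:
            m=r["mask"];uv,p=cloud(cam,d,m)
            print(q,round(r["score"],2),np.round(r["position"]),m.sum(),np.round(np.median(p,0)) if len(p) else None)
print(manip.read_state())
E
```

```text
top {'intrinsics': [[404.92, 0.0, 323.41], [0.0, 404.92, 202.3], [0.0, 0.0, 1.0]], 'pose': [[-0.01, 0.99, -0.17, 371.25], [-1.0, -0.01, -0.02, -17.87], [-0.03, 0.17, 0.99, 901.18], [0.0, 0.0, 0.0, 1.0]]}
counter 0.96 [256. 201.] 3107 [514. 144.  54.]
counter 0.35 [253. 197.] 311 [518. 145.  83.]
reset_grip 0.55 [258. 198.] 320 [518. 144.  78.]
reset_knob 0.9 [254. 200.] 293 [518. 145.  85.]
brake_mark 0.69 [407. 220.] 219 [ 476. -181.   53.]
scene {'intrinsics': [[518.81, 0.0, 328.51], [0.0, 518.81, 202.13], [0.0, 0.0, 1.0]], 'pose': [[0.85, 0.35, -0.39, 124.53], [-0.52, 0.6, -0.6, -562.99], [0.02, 0.72, 0.7, 727.86], [0.0, 0.0, 0.0, 1.0]]}
counter 0.79 [303. 174.] 3185 [508. 123.  49.]
reset_grip 0.86 [307. 152.] 411 [517. 140.  75.]
reset_knob 0.97 [305. 154.] 397 [516. 141.  76.]
brake_mark 0.62 [379. 285.] 373 [ 473. -186.   52.]
{'clock': 0.5, 'joints': array([ 1.25240602e+00,  2.99948075e-01,  1.52102398e+00, -1.66039339e-06,
        1.32073603e+00, -6.66027538e-02]), 'qd': array([ 9.02509586e-05,  1.53630671e-04,  1.19673432e-03, -9.22733709e-04,
        2.51768578e-04,  7.38852732e-04]), 'effort': array([ 4.05716091e-04, -5.31343210e+01, -3.52732337e+01,  7.08337105e-02,
        2.15193629e-02, -5.92577763e-06]), 'eef_pos': array([137.02664248, 532.64955048, 404.60904475]), 'eef_rot': array([-3.14147737e+00, -6.07707986e-06,  2.88980551e+00]), 'wrist_force': array([-0.07521422, -0.20995409, -0.0035252 ]), 'moment': array([-0.01451634, -0.03994443,  0.06153114]), 'finger_force': 0.0, 'finger_gap': 93.89547697553462}
```

```bash
python3 - <<'E'
from h import *
a=cv2.imread("pics/top1.png");b=cv2.imread("pics/scene1.png")
c1=cv2.resize(a[155:250,200:310],None,fx=5,fy=5,interpolation=cv2.INTER_CUBIC)[:,:400+150]
cv2.imwrite("pics/c1.png",c1)
c2=cv2.resize(b[110:230,240:380],None,fx=5,fy=5,interpolation=cv2.INTER_CUBIC)
cv2.imwrite("pics/c2.png",c2)
for cam in("top","scene"):
    im,d=manip.camera(cam)
    uv,p=cloud(cam,d,np.ones(d.shape,bool))
    g=im[uv[:,1],uv[:,0]].mean(1)
    near=np.hypot(p[:,0]-517,p[:,1]-143)<40
    k=near&(p[:,2]>84)&(p[:,2]<98)
    r=cv2.minAreaRect(p[k,:2].astype(np.float32));q=p[k,:2]-p[k,:2].mean(0);w,V=np.linalg.eigh(q.T@q)
    print(cam,k.sum(),p[k].mean(0).round(1),r,"pca heading",np.arctan2(V[1,1],V[0,1]))
    wl=k&(g>130);print("white",wl.sum(),p[wl].mean(0).round(1))
    f=near&(abs(p[:,2]-56)<4);print("face z",np.median(p[f,2]))
    for r in manip.cut_out("counter",cam)[:1]:
        u,pp=cloud(cam,d,r["mask"])
        h=pp[(pp[:,2]>46)&(pp[:,2]<60)];print("house",cv2.minAreaRect(h[:,:2].astype(np.float32)))
E
```

```text
top 149 [520.7 147.2  91.7] ((521.007568359375, 147.91677856445312), (14.252838134765625, 42.351478576660156), 22.273094177246094) pca heading 1.9885741621753343
white 7 [525.2 140.5  93.6]
face z 56.504378109541506
house ((521.2242431640625, 156.44192504882812), (117.79688262939453, 105.08560180664062), 86.52608489990234)
scene 143 [519.3 144.4  89.9] ((520.3836669921875, 146.39700317382812), (16.166767120361328, 41.63042449951172), 24.521244049072266) pca heading 2.0164038397052044
white 10 [526.5 139.5  92. ]
face z 55.72964238920042
house ((519.2466430664062, 156.2879638671875), (120.80289459228516, 103.31634521484375), 86.63291931152344)
```

View pics/c1.png

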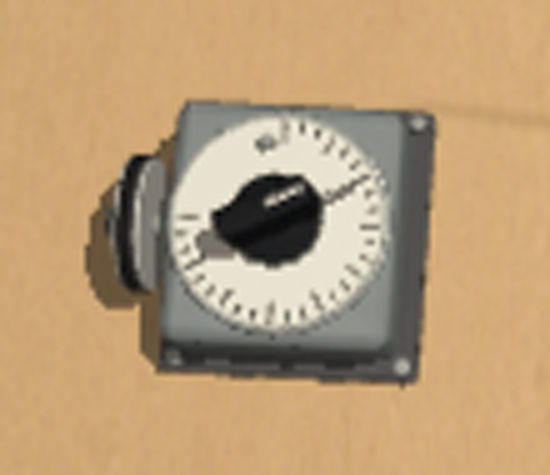

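View pics/top1.png

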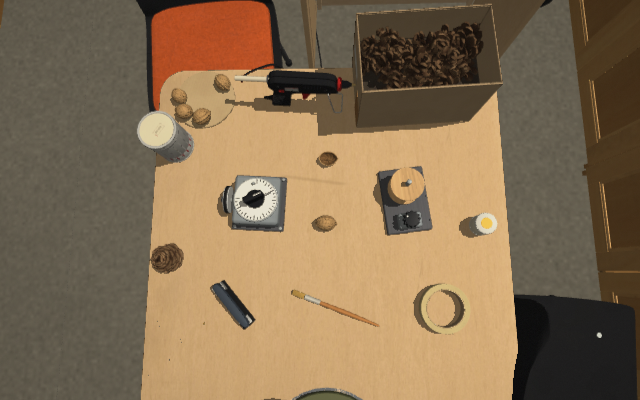

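View pics/c2.png

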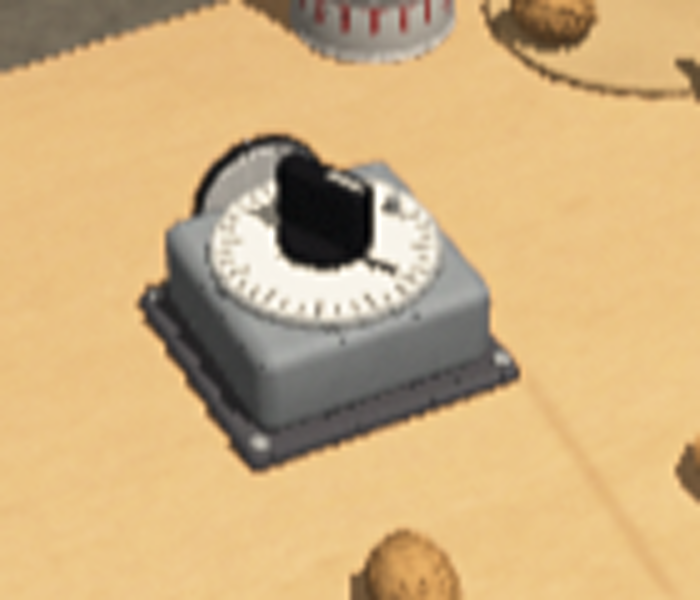

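The top view crop shows the bar with its white line near (285,190) and the needle pointing right and slightly up to about (365,180), a heading of about -1.15 rad. The wheel is on the left, and the housing gives a yaw of about -0.06 rad, so the knob stands at about 1.09 rad. The two views put the knob axis at (520,146.5). The full view has the brake stand on the far side at about (408,218), well clear of the path.

```bash
python3 -m creep '{"slide":[[2.4,-2.4,0],[2.4,-2.4,0],[2.4,-2.4,0],[2.4,-2.4,0],[2.4,-2.4,0],[2.4,-2.4,0],[2.4,-2.4,0],[2.4,-2.4,0]],"turn":[-0.055,-0.055,-0.055,-0.055,-0.055,-0.055,-0.055,-0.055],"claw":[0.6,0.6,0.6,0.6,0.6,0.6,0.6,0.6]}' 15
python3 -m creep '{"slide":[[2.4,-2.4,0],[2.4,-2.4,0],[2.4,-2.4,0],[2.4,-2.4,0],[2.4,-2.4,0],[2.4,-2.4,0],[2.4,-2.4,0],[2.4,-2.4,0]],"turn":[-0.055,-0.055,-0.055,-0.055,-0.055,-0.055,-0.055,-0.055],"claw":[0.6,0.6,0.6,0.6,0.6,0.6,0.6,0.6]}'
python3 - <<'E'
from h import *
s=manip.read_state();print(s["clock"],s["eef_pos"],s["eef_rot"],s["joints"])
im,d=manip.camera("scene");cv2.imwrite("pics/s2.png",cv2.resize(im[40:240,200:420,::-1],None,fx=3,fy=3,interpolation=cv2.INTER_CUBIC)[:600])
E
```

```text
clock: 1.7
eef_pos: [329.7, 339.8, 404.8]
eef_rot: [3.141, 0.0, 2.448]
wrist_force: [0.6, -0.4, 0.9]
finger_gap: 56.5
finger_force: 0.0
clock: 2.7
eef_pos: [521.7, 147.8, 404.7]
eef_rot: [3.141, 0.0, 2.008]
wrist_force: [-0.5, 0.1, 0.1]
finger_gap: 56.6
finger_force: 0.0
2.7 [521.7405808  147.77059043 404.7346965 ] [3.14140111e+00 4.04978803e-05 2.00795026e+00] [ 2.08451048e-01  2.82580566e-01  1.54309487e+00  4.11456958e-06
  1.31572149e+00 -2.28703931e-01]
```

View pics/s2.png

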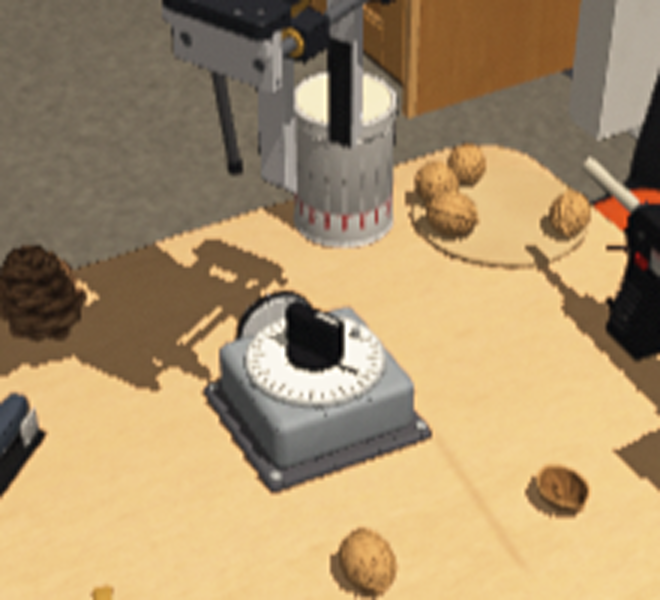

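The gripper hangs above the knob, fingers at about (275,130) and (343,100) straddling the bar at (315,335), and the needle still points to the lower right. I descend next.

```bash
python3 -m creep '{"slide":[[-0.1,-0.1,-2.5],[0,0,-2.5],[0,0,-2.5],[0,0,-2.5],[0,0,-2],[0,0,-1],[0,0,-0.8],[0,0,0]],"turn":[0,0,0,0,0,0,0,0],"claw":[0.6,0.6,0.6,0.6,0.6,0.6,0.6,0.6]}'
python3 -m creep '{"slide":[[0,0,0],[0,0,0],[0,0,0],[0,0,0],[0,0,0],[0,0,0]],"turn":[0,0,0,0,0,0],"claw":[0.1,0.1,0.1,0.1,0.1,0.1]}' 12
python3 - <<'E'
from h import *
s=manip.read_state();print(s["clock"],s["eef_pos"],s["eef_rot"],s["wrist_force"],s["moment"],s["finger_gap"])
im,d=manip.camera("scene");cv2.imwrite("pics/s3.png",cv2.resize(im[90:240,220:400,::-1],None,fx=4,fy=4,interpolation=cv2.INTER_CUBIC)[:600])
E
```

```text
clock: 3.75
eef_pos: [520.0, 147.7, 266.6]
eef_rot: [-3.141, -0.0, 2.01]
wrist_force: [0.7, -0.6, 0.6]
finger_gap: 56.9
finger_force: 0.0
clock: 4.5
eef_pos: [520.5, 148.0, 266.9]
eef_rot: [3.138, 0.0, 2.01]
wrist_force: [8.1, 5.1, -4.6]
finger_gap: 14.3
finger_force: 12.0
4.5 [520.54291043 147.98221275 266.92543246] [3.13831337e+00 1.26382084e-04 2.00969089e+00] [ 8.13119074  5.10944591 -4.60702318] [ 0.85366566 -1.46382698 -0.06650563] 14.32741729427562
```

View pics/s3.png

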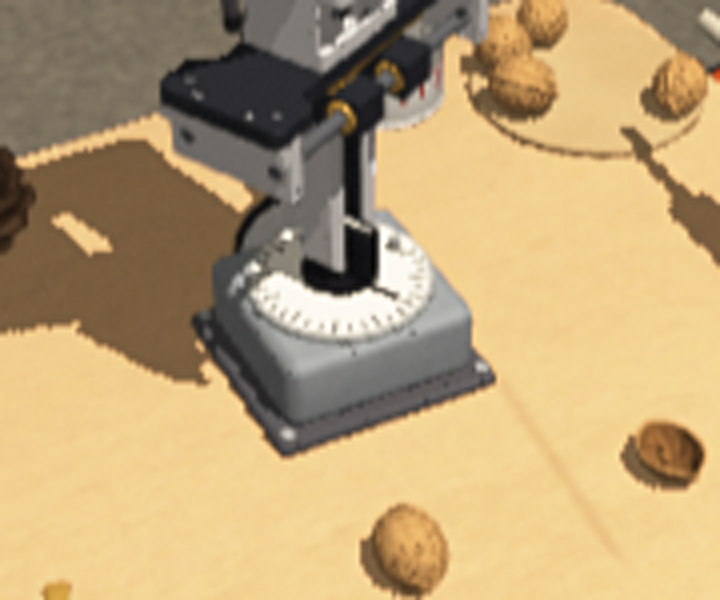

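Gripped at 14.3 mm, the bar's width, with the needle tip still at (393,295). Turning now.

```bash
python3 -m creep '{"slide":[[0.1,0.05,0],[0,0,0],[0,0,0],[0,0,0],[0,0,0],[0,0,0],[0,0,0],[0,0,0]],"turn":[0.1,0.15,0.15,0.15,0.15,0.15,0.13,0],"claw":[0.1,0.1,0.1,0.1,0.1,0.1,0.1,0.1]}'
python3 - <<'E'
from h import *
s=manip.read_state();print(s["clock"],s["eef_pos"],s["eef_rot"],s["wrist_force"],s["moment"],s["finger_gap"])
im,d=manip.camera("scene");cv2.imwrite("pics/s4.png",cv2.resize(im[90:240,220:400,::-1],None,fx=4,fy=4,interpolation=cv2.INTER_CUBIC)[:600])
E
```

```text
clock: 5.55
eef_pos: [520.9, 147.9, 266.9]
eef_rot: [-3.141, -0.0, 2.99]
wrist_force: [-2.4, -4.0, 5.4]
finger_gap: 13.7
finger_force: 12.0
5.55 [520.93491593 147.89446688 266.85558744] [-3.14076448e+00 -4.94024975e-04  2.99029098e+00] [-2.35784441 -3.99352558  5.41275987] [-0.81676852  0.72145989 -0.0051723 ] 13.700151270081838
```

View pics/s4.png

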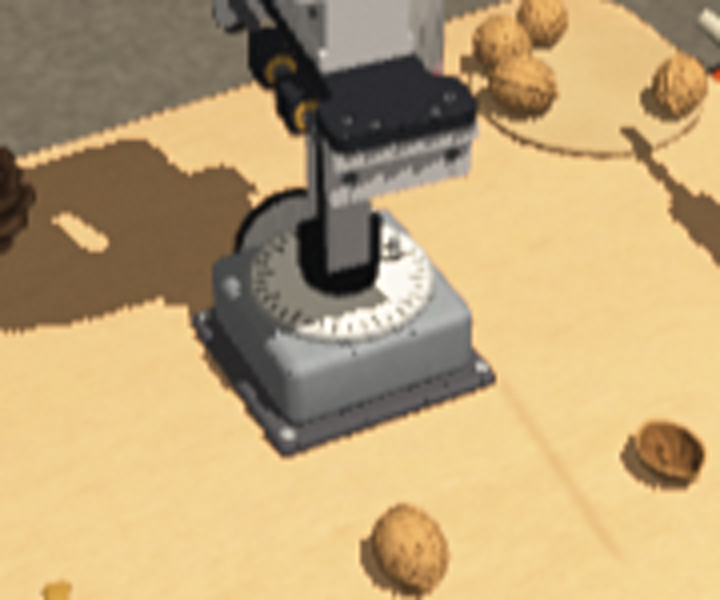

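The bar has turned with the gripper and the needle has left its old place at (393,295). It should now be about 0.1 rad short, so I feel for the stop in small steps.

```bash
for i in 1; do python3 -m creep '{"slide":[[0,0,0],[0,0,0]],"turn":[0.05,0],"claw":[0.1,0.1]}'; python3 -c "from h import *;s=manip.read_state();print(s['moment'],s['eef_rot'])"; done
python3 -m creep '{"slide":[[0,0,0],[0,0,0]],"turn":[0.03,0],"claw":[0.1,0.1]}'; python3 -c "from h import *;s=manip.read_state();print(s['moment'],s['eef_rot'])"
```

```text
clock: 5.85
eef_pos: [520.9, 147.9, 266.8]
eef_rot: [-3.141, -0.001, 3.039]
wrist_force: [-3.4, -3.9, 4.5]
finger_gap: 14.0
finger_force: 12.0
[-0.94138796  0.66804666 -0.00564886] [-3.14071649e+00 -5.25980954e-04  3.03869428e+00]
clock: 6.1
eef_pos: [520.9, 147.9, 266.9]
eef_rot: [-3.141, -0.001, 3.068]
wrist_force: [-4.3, -4.5, 5.9]
finger_gap: 13.9
finger_force: 12.0
[-0.90951256  0.66099903  0.0897125 ] [-3.14074505e+00 -5.35829166e-04  3.06836694e+00]
```

```bash
python3 -m creep '{"slide":[[0,0,0],[0,0,0]],"turn":[0.03,0],"claw":[0.1,0.1]}'; python3 -c "from h import *;s=manip.read_state();print(s['moment'],s['eef_rot'])"
```

```text
clock: 6.35
eef_pos: [521.0, 147.9, 266.9]
eef_rot: [-3.141, -0.001, 3.098]
wrist_force: [-3.5, -3.9, 5.9]
finger_gap: 14.0
finger_force: 12.1
[-0.84290033  0.71563939 -0.2157394 ] [-3.14087642e+00 -5.48450097e-04  3.09808686e+00]
```

The moment has jumped to -0.22 N m at yaw 3.10, close to the predicted 3.09, so the needle is at the stop. I open partway, to clear the wheel, and rise.

```bash
python3 -m creep '{"slide":[[0,0,0],[0,0,0],[0,0,0],[0,0,0]],"turn":[0,0,0,0],"claw":[0.5,0.5,0.5,0.5]}'
python3 -m creep '{"slide":[[0,0,1],[0,0,2],[0,0,3],[0,0,3],[0,0,3],[-3,0,3],[-5,0,0],[-5,0,0]],"turn":[0,0,0,0,0,0,0,0],"claw":[0.5,0.5,0.5,0.5,0.5,0.5,0.5,0.5]}'
python3 -m creep '{"slide":[[-3,0,0],[0,0,0],[0,0,0]],"turn":[0,0,0],"claw":[0.5,0.5,0.5]}'
python3 - <<'E'
from h import *
im,d=manip.camera("scene")
x=cv2.resize(im[90:240,220:400,::-1],None,fx=4,fy=4,interpolation=cv2.INTER_CUBIC)
im,d=manip.camera("top");cv2.imwrite("pics/s5.png",x);cv2.imwrite("pics/t5.png",cv2.resize(im[155:250,200:310,::-1],None,fx=5,fy=5,interpolation=cv2.INTER_CUBIC))
uv,p=cloud("top",d,np.ones(d.shape,bool))
k=(np.hypot(p[:,0]-520,p[:,1]-147)<30)&(p[:,2]>84)&(p[:,2]<98);q=p[k,:2]-p[k,:2].mean(0);w,V=np.linalg.eigh(q.T@q)
print(k.sum(),np.arctan(V[1,1]/V[0,1]),[ (r["score"],r["position"]) for r in manip.cut_out("brake_mark","top")[:1]])
E
```

```text
clock: 6.85
eef_pos: [521.0, 148.2, 266.6]
eef_rot: [3.142, -0.0, 3.1]
wrist_force: [-0.5, 0.4, -0.3]
finger_gap: 46.3
finger_force: 0.0
clock: 7.85
eef_pos: [389.4, 148.0, 417.4]
eef_rot: [3.141, 0.001, 3.1]
wrist_force: [0.2, -0.0, 0.7]
finger_gap: 47.2
finger_force: 0.0
clock: 8.22
eef_pos: [361.4, 148.2, 417.2]
eef_rot: [3.141, 0.001, 3.1]
wrist_force: [-0.3, 0.3, -0.2]
finger_gap: 47.2
finger_force: 0.0
145 -0.07171616627407298 [(0.79, [409.3, 221.8])]
```

View pics/s5.png

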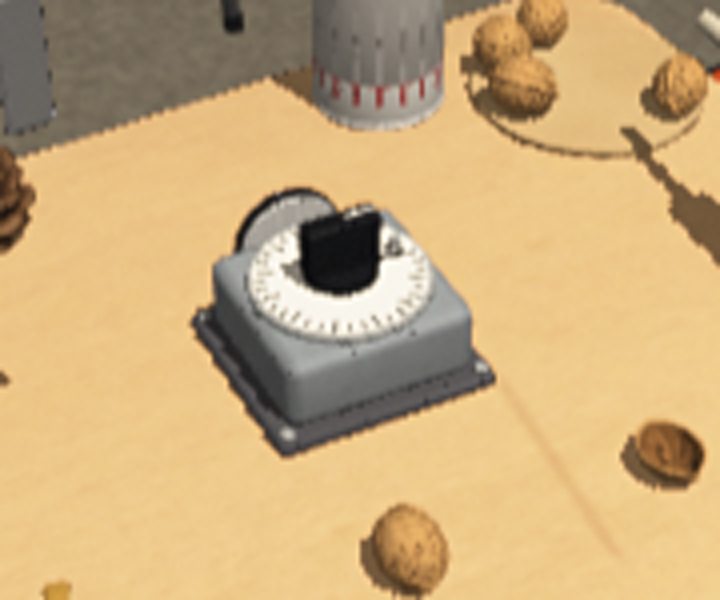

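View pics/t5.png

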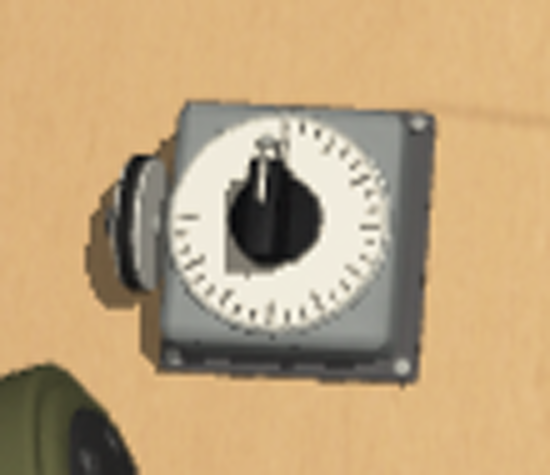

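The needle now points up at the pin, about (270,145). Its heading of -0.07 rad matches the counter's yaw of about -0.06, so the knob is at zero, and the gripper is clear of everything.

```bash
python3 -c "from cell import manip;print(manip.sign_off())"
```

```text
the job is handed in; nothing more can be done
None
```

The pointer knob is back at its zero stop and released, with its heading within about 0.02 rad of the dial zero in the last picture; the arm never went near the brake knob, and I handed the job in at about 8 s on the clock.

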